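# Seat the logger plug, then crack the desiccator lid and hold it ajar

## Task

Press the orange plug on the humidity logger fully home, and only then take the blue desiccator lid by its black grip, pull it straight up past its sticky seal and hold it slightly open: level, over the jar, about 30 mm above its seat, without letting it jump far up when the seal gives. Finish while still holding the lid there, clear of the jar: do not put it back or let go. Leave the test-tube rack, the beaker and the bottle alone.

Things in the scene. Friction and masses are not known exactly. Their poses are not given: they have to be found in the camera images.
- lid_grip (a point): Centre of the black upright grip on the middle of the lid: a block 18 mm thick (x axis), 70 mm long (y axis) and 40 mm tall (z axis, up), rising from the lid's flat top; take it from above across its thickness. The lid's underside is 34 mm below this point. Seated, this point is 154 mm above the bench.
- lid: Round blue lid, 144 mm wide, 14 mm thick, 0.3 to 0.5 kg; origin at the centre of its underside. Four sprung rubber lips grip its bevelled edge: the pull needed grows to a peak of some 12 to 18 N about 8 mm up, then drops suddenly, even pushing up a little, and above 16 mm is just the weight (3 to 5 N). The lips close underneath: a lid let go would rest on them some 15 mm up.
- jar: Fixed round glass desiccator jar, 140 mm wide at the top and 120 mm high to its rim, with a grey collar 184 mm wide whose four lip housings stand 16 mm above the rim; origin at the centre of its underside, z up.
- plug_top (a point): Centre of the flat top of the orange plug, a 32 mm wide, 14 mm thick disc that stands proud of the white humidity logger (70 x 55 x 120 mm, fixed upright beside the jar). z axis up. Fully home its top is 135 mm above the bench and its underside is down on the logger's top face.
- plug (a joint): How far the plug has been pressed down, m: 0 to 0.004 at the start, 0.012 fully home at its stop. Stiff: it takes about 5 to 7 N to move and stays where it is left.
- rack: Bystander: loose wooden test-tube rack, 212 x 70 mm, tubes up to 128 mm high; origin at the centre of its underside.
- beaker: Bystander: loose glass beaker, 72 mm wide, 90 mm high; origin at the centre of its underside.
- bottle: Bystander: loose bottle with a blue cap, 70 mm wide, 150 mm high; origin at the centre of its underside.
There are look-alikes about, which are no part of the job. What is meant by the lid is not turquoise, and is the smaller of those in its own colour. What is shaped like the part that bears plug_top but yellow is not meant.

How it is judged:
By the outcome, as a careful person would: the job done as asked, in the order asked, and still so for the second after the job is handed in, while the arm keeps its last pose, push and grip.
It also fails if it takes over 43 s, if anything falls off the work surface, if the arm or the gripper's body presses on something with over 40 N, if the wrist force passes 120 N, or if a joint passes its speed limit or range.

## Robot

A 7-joint arm with a two-finger parallel gripper is mounted at the origin on the work surface. World frame = base frame: x ahead of the robot, y to its left, z up, the work surface at z = 0. Lengths are in m, angles in rad, forces in N, time in s.
With the tool pointing down it reaches from about 0.425 to 0.975 m from the base axis. Payload 16.7 kg.
Tool frame: the origin (TCP) lies on the centre line of the jaws, within the pads' length; the fingertips stand 22 mm ahead of it and the grasp point (between the pads) lies 3 mm ahead of it; z points along the fingers, y is the direction in which the jaws open and shut (so a half turn about z gives the same grasp; the last joint's range is limited). The gripper opens to 85 mm and grips with 20 to 120 N. Pads are 22 mm wide; open, the fingers measure 114 mm over their backs; the gripper's body (76 mm by 85 mm) begins 54 mm behind the grasp point. The pads swing forward as they close: fully open they stand 13 mm farther back than shut.
Start: joints at [-1.258, 0.426, 0.074, 1.606, -0.034, 1.111, -0.067], TCP at [0.301, 0.604, 0.224] pointing down, gripper open.
Joint ranges: [-2.85, 2.85], [-0.5, 2.14], [-1.23, 1.37], [0.21, 2.46], [-1.02, 4.16], [0.16, 2.05], [-2.73, 2.73]. Speed limits (rad/s): [1.89, 1.89, 2.39, 2.39, 3.01, 3.01, 3.01].

## Interface

Orientations are given as a rotation vector (axis times angle).
In Python, from rig import robot gives the robot as it stands.
- The arm moves only by the tool move_arm, never from a script. Its argument "steps" is one flat list of numbers, 6 for each row, row after row: the shift along the tool's x, y, z scaled (see below), then the turn, a rotation vector about the tool's x, y, z scaled (see below). In form: [tx, ty, tz, wx, wy, wz, tx, ty, tz, wx, wy, wz, ...]. A call has 1 to 5 rows; each row is the pose to reach, as a shift and turn from the pose commanded when the call began, along the tool's axes at that moment; what a row does not reach only later rows make up. The controller multiplies each number of a shift by 0.1 m and each number of a turn by 30 degrees. A row lasts 1/10 s, in which the tool goes at most 50 mm and 8.59 degrees, less where a joint would pass 70% of its speed; a pose out of reach is approached as far as the arm can. A call with a number of a shift or a turn outside -1 to 1 is refused whole. A call with a gripper value outside its range is refused whole. "hand" is the gripper's target within -1 to 1 (shut at 1, half-way at 0, fully open at -1), set as the call begins (left out, the last holds). The fingers move at their own pace and stop on an object; "newtons" is the grip in N (left out, the last holds). Time passes only in rows, so rows that repeat a pose let the fingers close. It gives the time, the measured TCP pose, the force and the opening at its end, in the units of the state.
- robot.state(): the state, without advancing time (a new reading comes with each control period).
- robot.get_image(name): name is "side" or "top"; returns (picture, depth): 480x640x3 uint8, red, green, blue; 480x640 float32, m along the optical axis (not along the pixel's ray), 0 where there is no reading.
- robot.camera_params(name): a dict with "vfov" (degrees; the focal length in pixels is half the picture's height over the tangent of half this angle, whatever the lens; pixels are square), "cx", "cy" (the principal point, pixels), "distortion" ([k1, k2, p1, p2, k3] as OpenCV has them; the pictures are not rectified), "R" (3x3) and "t" (3): a world point X has camera coordinates R X + t. Camera axes: x right, y down, z forward; pixel columns grow to the right and rows downward; lengths in m; the calibration is good to about 2 mm. A picture is of the moment at which its call begins. camera_params takes no time and is no camera call.
- robot.sign_off(): hands the job in, once; it reports no verdict.
The state is a dict: "clock": time; "q": joint angles; "joint_vel": joint speeds; "joint_efforts": joint torques, N m; "eef_pos": TCP position; "eef_rot": TCP orientation; "wrist_force": force on the tool from outside, world axes, zero at the start; "moment": the same for the moment, N m; "grip_width": finger opening in m.
Only numpy, scipy, OpenCV 4.12 (cv2) and the standard library are available. Lean on these libraries where they do the work, as an engineer would, in place of code of your own. Each camera call takes 0.05 s, during which the arm holds its last target.

## Working session

There is one attempt and no reset: what is moved stays moved. The work goes in short steps, Python scripts to look and compute and a tool call to move; the robot and the scene stay as the last step left them, time stands still between calls to the robot, and variables do not carry over. Pictures are saved under pics/ and viewed, and the job is handed in when it is done.

Besides the shell and the picture viewer there is one more tool, called after "Call:" by a JSON object that holds its "op" and its "data", one argument or row to a line. move_arm: Moves the arm, as the interface text tells. Shifts and turns lie within -1 to 1; 1 stands for 0.1 m of shift or 30 degrees of turn. Its arguments: {"type":"object","properties":{"steps":{"type":"array"},"hand":{"type":"number"},"newtons":{"type":"number"}},"required":["steps"]}

```bash
mkdir -p pics; ls; cat > h.py <<'E'
import numpy as np,cv2
from rig import robot
def cam(n):
    p=robot.camera_params(n);f=240/np.tan(np.radians(p['vfov'])/2)
    K=np.array([[f,0,p['cx']],[0,f,p['cy']],[0,0,1]]);return K,np.array(p['distortion'],float),np.array(p['R']),np.array(p['t'])
def cloud(n,d):
    K,D,R,t=cam(n);v,u=np.mgrid[0:480,0:640]
    pts=np.stack([u,v],-1).reshape(-1,1,2).astype(np.float64)
    x=cv2.undistortPoints(pts,K,D).reshape(480,640,2)
    P=np.concatenate([x*d[...,None],d[...,None]],-1)
    W=(P-t)@R; W[d==0]=np.nan; return W
E
python3 - <<'E'
from h import *
for n in ['side','top']:
    im,d=robot.get_image(n);cv2.imwrite(f'pics/{n}0.png',im[...,::-1]);np.save(f'{n}0_d.npy',d);np.save(f'{n}0_i.npy',im)
    print(n,robot.camera_params(n))
print(robot.state())
E
```

```text
pics
side {'vfov': 52.18132263983988, 'cx': 322.9854588998014, 'cy': 246.44157369392394, 'distortion': array([-0.01488906,  0.        ,  0.        ,  0.        ,  0.        ]), 'R': array([[ 0.88305396, -0.4692621 ,  0.00296267],
       [-0.35606773, -0.67413119, -0.64711893],
       [ 0.30566562,  0.57038602, -0.76238331]]), 't': array([-0.53543926,  0.2869376 ,  1.25326602])}
top {'vfov': 53.55361577739481, 'cx': 315.8446130920107, 'cy': 243.4621471193269, 'distortion': array([-0.10129383,  0.        ,  0.        ,  0.        ,  0.        ]), 'R': array([[-0.00662325, -0.99974731,  0.02148129],
       [-0.98844924,  0.0032928 , -0.15151653],
       [ 0.15140751, -0.0222367 , -0.98822128]]), 't': array([0.01071699, 0.59944678, 1.29561686])}
{'clock': 0.1, 'q': array([-1.25851094,  0.4266695 ,  0.07383336,  1.60654805, -0.03408935,
        1.11082489, -0.06709128]), 'joint_vel': array([-0.00151327, -0.00186822,  0.00149777, -0.00218039, -0.001211  ,
       -0.00057502, -0.00100199]), 'joint_efforts': array([ 7.95054075e-03, -9.51528311e+01,  3.77113000e+00, -4.64410686e+01,
        1.97172799e-02,  6.34726166e-03, -5.67332131e-05]), 'eef_pos': array([0.30058726, 0.60394235, 0.2229778 ]), 'eef_rot': array([-7.18900128e-01, -3.05803785e+00,  1.84728957e-03]), 'wrist_force': array([-0.59577197,  1.08422913, -0.38092473]), 'moment': array([-0.05314307,  0.01210672, -0.01657775]), 'grip_width': 0.08487654364886466}
```

View pics/side0.png

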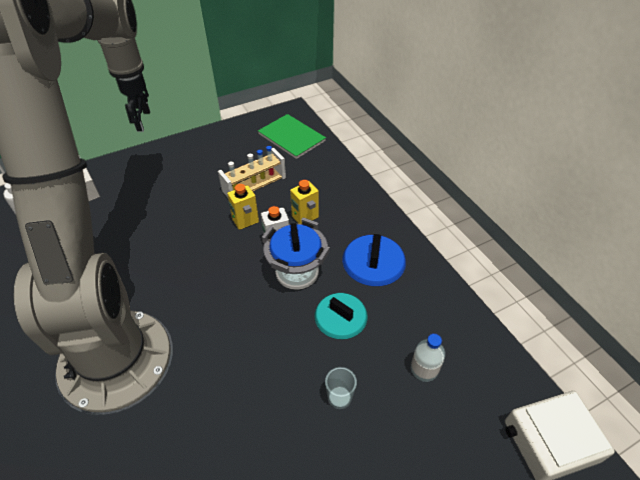

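View pics/top0.png

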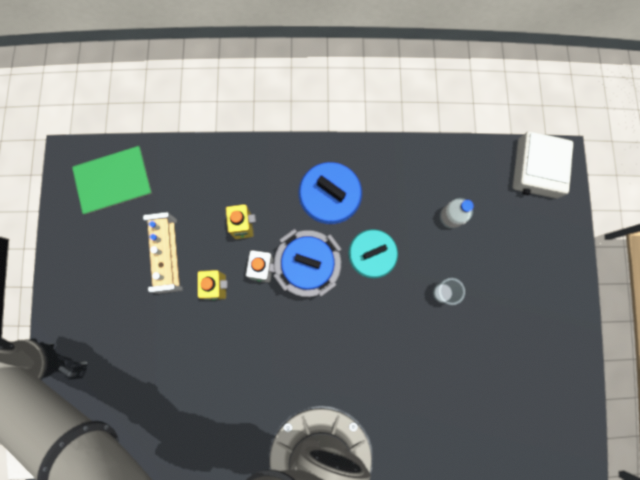

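The top view shows the white logger with its orange plug at about (258,265). The jar with the seated blue lid is at (308,262), its grip running roughly left-right. The yellow loggers (237,218 and 207,284), the larger blue lid (330,192) and the turquoise lid are decoys.

```bash
cat > m.py <<'E'
from h import *
def run(tag):
  out={}
  for n in ['side','top']:
    im=np.load(f'{n}{tag}_i.npy');d=np.load(f'{n}{tag}_d.npy');W=cloud(n,d)
    hsv=cv2.cvtColor(im,cv2.COLOR_RGB2HSV);H,S,V=[hsv[...,i].astype(int) for i in range(3)]
    v,u=np.mgrid[0:480,0:640]
    box=lambda a,b,c,e:(u>=a)&(u<=c)&(v>=b)&(v<=e)
    bp,bl=(box(262,203,287,221),box(264,218,330,266)) if n=='side' else (box(245,250,272,280),box(275,230,340,297))
    o=bp&(H<14)&(S>150)&(V>120)
    P=W[o];P=P[np.isfinite(P[:,0])]
    print(n,'plug px',o.sum(),np.median(P,0),P.min(0),P.max(0))
    b=bl&(H>100)&(H<125)&(S>150)&(V>100)
    P=W[b];P=P[np.isfinite(P[:,0])];print(n,'blue',b.sum(),np.median(P,0),(P.min(0)+P.max(0))/2,P.min(0),P.max(0))
    g=bl&(V<60)&(np.abs(W[...,2]-.174)<.012)
    P=W[g];print(n,'grip top',g.sum(),P.mean(0))
    if len(P)>10:
      r=cv2.minAreaRect((P[:,:2]*1000).astype(np.float32));print(r)
      c=np.cov(P[:,:2].T);w,e=np.linalg.eigh(c);print('long axis',np.degrees(np.arctan2(e[1,1],e[0,1])))
    w=(S<40)&(V>150)&box(*((255,200,292,235) if n=='side' else (240,245,275,285)))&(np.abs(W[...,2]-.12)<.01)
    P=W[w];print(n,'logger top',w.sum(),np.median(P,0)); 
    if len(P)>10: print(cv2.minAreaRect((P[:,:2]*1000).astype(np.float32)))
if __name__=='__main__':
  import sys;run(sys.argv[1])
E
python3 m.py 0
python3 - <<'E'
import cv2
a=cv2.imread('pics/top0.png')[195:310,190:350];b=cv2.imread('pics/side0.png')[180:295,220:380]
cv2.imwrite('pics/c0.png',cv2.resize(cv2.hconcat([a,b]),None,fx=2.5,fy=2.5,interpolation=cv2.INTER_CUBIC))
E
```

```text
side plug px 93 [0.53234106 0.16022201 0.14247921] [ 0.51587903  0.14651109 -0.00361481] [0.5996146  0.31804644 0.14926882]
side blue 1467 [0.52796496 0.02125003 0.13244539] [0.53788091 0.03042694 0.14394304] [ 0.46432773 -0.04046276  0.11231266] [0.6114341  0.10131665 0.17557342]
side grip top 137 [0.53352285 0.02732984 0.1720296 ]
((535.0726928710938, 31.629268646240234), (72.49559783935547, 16.781888961791992), 69.93952178955078)
long axis 69.8132828962279
side logger top 187 [0.52100938 0.14999684 0.11782727]
((532.4077758789062, 161.3941650390625), (57.24943542480469, 67.11676788330078), 79.78182220458984)
top plug px 34 [0.52840199 0.15609859 0.14282699] [0.51779611 0.14798922 0.1184624 ] [0.54714576 0.17597895 0.14892071]
top blue 1999 [0.53361553 0.0330194  0.13433576] [0.53643187 0.03180462 0.15112498] [ 0.46877995 -0.03517102  0.12441676] [0.60408379 0.09878026 0.1778332 ]
top grip top 117 [0.53460116 0.03341208 0.17400663]
((534.8216552734375, 33.88750457763672), (58.663047790527344, 12.440840721130371), 70.73516845703125)
long axis 70.76728056848872
top logger top 386 [0.53113237 0.16048277 0.11960275]
((532.0364379882812, 153.59429931640625), (73.3825912475586, 71.14725494384766), 85.5784683227539)
```

View pics/c0.png

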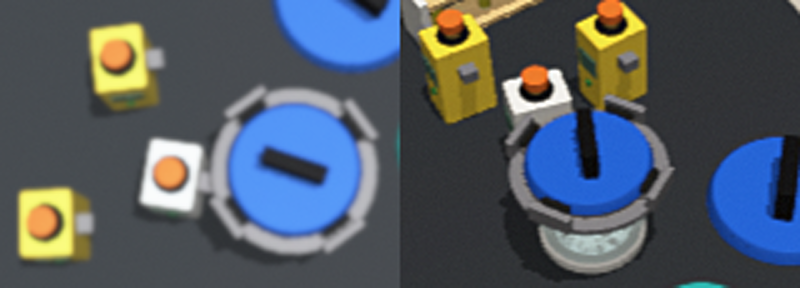

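```bash
cat > go.py <<'E'
from h import *
from scipy.spatial.transform import Rotation as Ro
import sys
def rel(x,y,z,yaw):  # yaw: world angle of tool y (deg), tool down
    s=robot.state();R=Ro.from_rotvec(s['eef_rot']);p=s['eef_pos']
    a=np.radians(yaw);Y=np.array([np.cos(a),np.sin(a),0]);Z=np.array([0,0,-1.]);X=np.cross(Y,Z)
    T=Ro.from_matrix(np.stack([X,Y,Z],1))
    print('shift',np.round(R.inv().apply(np.array([x,y,z])-p)/.1,3),'turn',np.round(np.degrees((R.inv()*T).as_rotvec())/30,3))
    M=R.as_matrix();print('pos',p.round(4),'yaw y',np.degrees(np.arctan2(M[1,1],M[0,1])).round(2),'tilt z',M[:,2].round(4),'q7',s['q'].round(2),'F',s['wrist_force'].round(1),'w',round(s['grip_width'],4),'t',s['clock'])
if __name__=='__main__': rel(*map(float,sys.argv[1:5]))
E
python3 go.py .532 .159 .21 160.5;python3 go.py .532 .159 .21 -19.5
python3 - <<'E'
from h import *
for n,b in (('side',(262,203,287,221)),('top',(245,250,272,280))):
    im=np.load(f'{n}0_i.npy');d=np.load(f'{n}0_d.npy');W=cloud(n,d)
    a,e,c,f=b
    sub=im[e:f,a:c].astype(int);w=W[e:f,a:c]
    m=(sub[...,0]>120)&(sub[...,0]-sub[...,2]>70)&(sub[...,0]-sub[...,1]>45)
    P=w[m];print(n,m.sum(),np.median(P,0));Q=P[abs(P[:,2]-.145)<.005];print(len(Q),Q.mean(0),Q.min(0),Q.max(0))
    vv,uu=np.nonzero(m);px=np.array([[[uu.mean()+a,vv.mean()+e]]])
    K,D,R,t=cam(n);x=cv2.undistortPoints(px,K,D).ravel();r=R.T@np.array([x[0],x[1],1]);o=-R.T@t
    print('ray at z=.144',o+r*((.144-o[2])/r[2]))
E
```

```text
shift [-4.054 -2.952  0.134] turn [-2.000e-03 -2.000e-03 -3.232e+00]
pos [0.3006 0.6039 0.223 ] yaw y 63.54 tilt z [-5.0e-04 -1.1e-03 -1.0e+00] q7 [-1.26  0.43  0.07  1.61 -0.03  1.11 -0.07] F [-0.6  1.1 -0.4] w 0.0849 t 0.1
shift [-4.054 -2.952  0.134] turn [-2.000e-03  2.000e-03  2.768e+00]
pos [0.3006 0.6039 0.223 ] yaw y 63.54 tilt z [-5.0e-04 -1.1e-03 -1.0e+00] q7 [-1.26  0.43  0.07  1.61 -0.03  1.11 -0.07] F [-0.6  1.1 -0.4] w 0.0849 t 0.1
side 93 [0.53234106 0.16022201 0.14247921]
64 [0.53104481 0.16159756 0.14329104] [0.51587903 0.14655404 0.14002123] [0.54591048 0.17854973 0.14926882]
ray at z=.144 [0.53054288 0.15818252 0.144     ]
top 122 [0.53165691 0.16230092 0.1438539 ]
105 [0.53232775 0.16286573 0.14469894] [0.51779611 0.14965048 0.14013984] [0.54703148 0.1762644  0.14951047]
ray at z=.144 [0.5321717  0.16168357 0.144     ]
```

Call:
{"op": "move_arm", "data": {
  "steps": [-0.2, -0.145, 0, 0, 0, 0, -0.4, -0.29, 0, 0, 0, 0, -0.6, -0.435, 0, 0, 0, 0, -0.8, -0.58, 0, 0, 0, 0, -1, -0.73, 0, 0, 0, 0],
  "hand": 1,
  "newtons": 40
}}

```text
clock: 0.6
eef_pos: [0.358, 0.4932, 0.2233]
eef_rot: [-0.719, -3.058, 0.001]
wrist_force: [-0.7, -0.1, -0.4]
grip_width: 0.0125
```

Call:
{"op": "move_arm", "data": {
  "steps": [-0.2, -0.145, 0, 0, 0, 0, -0.4, -0.29, 0, 0, 0, 0, -0.6, -0.435, 0, 0, 0, 0, -0.8, -0.58, 0, 0, 0, 0, -1, -0.73, 0, 0, 0, 0]
}}

```text
clock: 1.1
eef_pos: [0.415, 0.3834, 0.2234]
eef_rot: [-0.719, -3.058, 0.001]
wrist_force: [0.8, 0.3, -0.5]
grip_width: -0.0004
```

Call:
{"op": "move_arm", "data": {
  "steps": [-0.2, -0.145, 0, 0, 0, 0, -0.4, -0.29, 0, 0, 0, 0, -0.6, -0.435, 0, 0, 0, 0, -0.8, -0.58, 0, 0, 0, 0, -1, -0.73, 0, 0, 0, 0]
}}

```text
clock: 1.6
eef_pos: [0.472, 0.2735, 0.2234]
eef_rot: [-0.719, -3.058, 0.001]
wrist_force: [0.0, -0.5, 0.4]
grip_width: -0.0001
```

```bash
python3 go.py .532 .161 .21 -19.5
```

```text
shift [-1.039 -0.74   0.134] turn [-1.000e-03  0.000e+00  2.768e+00]
pos [0.472  0.2735 0.2234] yaw y 63.54 tilt z [-4.e-04 -3.e-04 -1.e+00] q7 [-0.83  0.22  0.22  1.91 -0.05  1.02  0.52] F [ 0.  -0.5  0.4] w -0.0001 t 1.6
```

Call:
{"op": "move_arm", "data": {
  "steps": [-0.2, -0.145, 0, 0, 0, 0.2, -0.4, -0.29, 0, 0, 0, 0.4, -0.6, -0.435, 0, 0, 0, 0.6, -0.8, -0.58, 0, 0, 0, 0.8, -1, -0.74, 0, 0, 0, 1]
}}

```text
clock: 2.1
eef_pos: [0.5285, 0.1628, 0.2234]
eef_rot: [-1.492, -2.765, 0.0]
wrist_force: [0.9, 0.2, 1.3]
grip_width: 0.0001
```

Call:
{"op": "move_arm", "data": {
  "steps": [0, 0, 0, 0, 0, 0.25, 0, 0, 0, 0, 0, 0.5, 0, 0, 0, 0, 0, 0.75, 0, 0, 0, 0, 0, 1, 0, 0, 0, 0, 0, 1]
}}

```text
clock: 2.6
eef_pos: [0.5281, 0.1637, 0.2233]
eef_rot: [-2.154, -2.286, 0.001]
wrist_force: [0.3, -0.3, -0.1]
grip_width: -0.0005
```

Call:
{"op": "move_arm", "data": {
  "steps": [0, 0, 0, 0, 0, 0.2, 0, 0, 0, 0, 0, 0.4, 0, 0, 0, 0, 0, 0.6, 0, 0, 0, 0, 0, 0.77, 0, 0, 0, 0, 0, 0.77]
}}

```text
clock: 3.1
eef_pos: [0.5281, 0.1637, 0.2234]
eef_rot: [2.565, 1.815, -0.001]
wrist_force: [-0.8, 0.1, -0.3]
grip_width: -0.0001
```

```bash
python3 go.py .532 .161 .175 -19.5; python3 - <<'E'
from h import *
im,d=robot.get_image('side');cv2.imwrite('pics/s1.png',im[150:300,200:400,::-1].repeat(3,0).repeat(3,1))
E
```

```text
shift [-0.013  0.046  0.484] turn [-0.     0.001  0.002]
pos [0.5281 0.1637 0.2234] yaw y -19.44 tilt z [-3.e-04 -3.e-04 -1.e+00] q7 [-0.85  0.24  0.51  1.91 -0.14  1.03 -0.62] F [-0.8  0.1 -0.3] w -0.0001 t 3.1
```

View pics/s1.png

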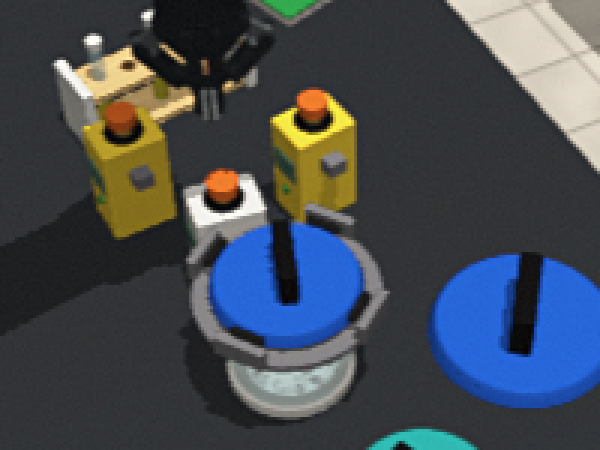

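The closed fingers hang above the white logger's plug, with the tip at about (210,112) in the crop and the plug at (222,185).

Call:
{"op": "move_arm", "data": {
  "steps": [0, 0.02, 0.1, 0, 0, 0, -0.013, 0.046, 0.2, 0, 0, 0, -0.013, 0.046, 0.3, 0, 0, 0, -0.013, 0.046, 0.4, 0, 0, 0, -0.013, 0.046, 0.46, 0, 0, 0]
}}

```text
clock: 3.65
eef_pos: [0.5317, 0.1607, 0.1762]
eef_rot: [-2.566, -1.812, 0.002]
wrist_force: [-0.3, 0.2, -0.0]
grip_width: -0.0002
```

```bash
python3 go.py .532 .161 .157 -19.5; python3 - <<'E'
from h import *
im,d=robot.get_image('side');cv2.imwrite('pics/s2.png',im[150:300,200:400,::-1].repeat(3,0).repeat(3,1))
im,d=robot.get_image('top');cv2.imwrite('pics/t2.png',im[195:310,190:350,::-1].repeat(4,0).repeat(4,1))
E
```

```text
shift [0.004 0.002 0.192] turn [-0.002  0.002 -0.001]
pos [0.5317 0.1607 0.1762] yaw y -19.54 tilt z [-1.3e-03 -8.0e-04 -1.0e+00] q7 [-0.82  0.31  0.5   1.95 -0.18  0.93 -0.57] F [-0.3  0.2 -0. ] w -0.0002 t 3.65
```

View pics/s2.png

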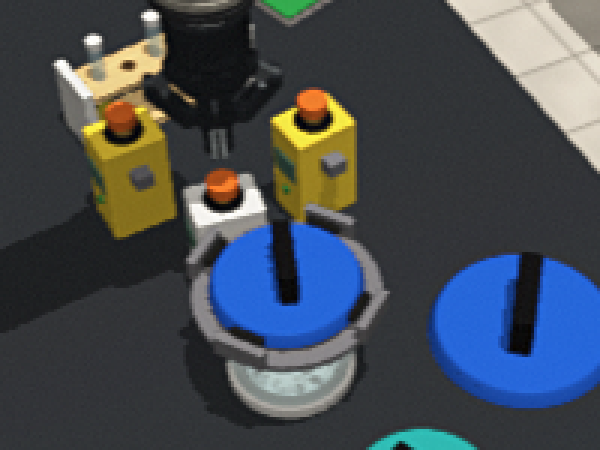

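View pics/t2.png

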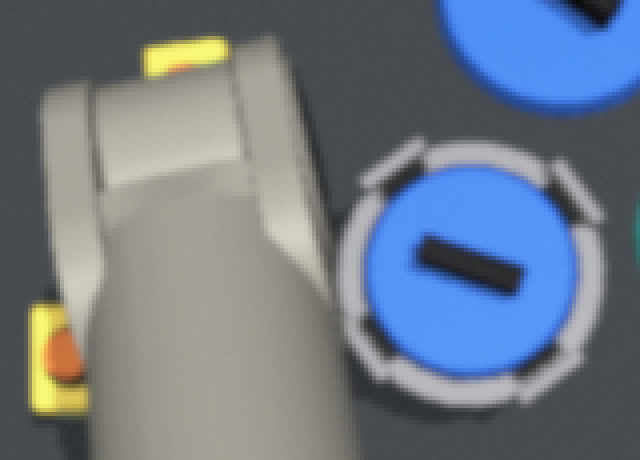

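The tips sit right above the plug with a small gap, and the top view confirms the arm is clear of the jar. I'll press down in small steps.

Call:
{"op": "move_arm", "data": {
  "steps": [0, 0, 0.03, 0, 0, 0, 0, 0, 0.06, 0, 0, 0, 0, 0, 0.08, 0, 0, 0, 0, 0, 0.1, 0, 0, 0, 0, 0, 0.1, 0, 0, 0]
}}

```text
clock: 4.25
eef_pos: [0.5321, 0.161, 0.1674]
eef_rot: [-2.566, -1.812, 0.0]
wrist_force: [-0.2, 0.1, -0.3]
grip_width: 0.0001
```

Call:
{"op": "move_arm", "data": {
  "steps": [0, 0, 0.02, 0, 0, 0, 0, 0, 0.03, 0, 0, 0, 0, 0, 0.04, 0, 0, 0, 0, 0, 0.05, 0, 0, 0, 0, 0, 0.05, 0, 0, 0]
}}

```text
clock: 4.75
eef_pos: [0.5321, 0.1609, 0.1625]
eef_rot: [2.567, 1.812, -0.0]
wrist_force: [-0.2, 0.3, 0.0]
grip_width: -0.0005
```

Call:
{"op": "move_arm", "data": {
  "steps": [0, 0, 0.01, 0, 0, 0, 0, 0, 0.02, 0, 0, 0, 0, 0, 0.03, 0, 0, 0, 0, 0, 0.03, 0, 0, 0]
}}

```text
clock: 5.15
eef_pos: [0.5321, 0.1609, 0.1595]
eef_rot: [-2.566, -1.812, 0.0]
wrist_force: [0.5, 0.3, -0.2]
grip_width: -0.0003
```

```bash
python3 - <<'E'
from h import *
im,d=robot.get_image('side');cv2.imwrite('pics/s3.png',cv2.resize(im[170:240,230:320,::-1],None,fx=8,fy=8,interpolation=cv2.INTER_CUBIC))
W=cloud('side',d)
for v in range(192,218,2): print(v,[ (tuple(im[v,u]),W[v,u].round(3).tolist()) for u in (270,274,278)])
E
```

```text
192 [((np.uint8(13), np.uint8(14), np.uint8(15)), [0.523, 0.15, 0.227]), ((np.uint8(18), np.uint8(20), np.uint8(22)), [0.533, 0.145, 0.227]), ((np.uint8(21), np.uint8(23), np.uint8(23)), [0.545, 0.147, 0.22])]
194 [((np.uint8(18), np.uint8(19), np.uint8(23)), [0.522, 0.148, 0.222]), ((np.uint8(18), np.uint8(21), np.uint8(22)), [0.533, 0.148, 0.217]), ((np.uint8(19), np.uint8(19), np.uint8(20)), [0.544, 0.147, 0.213])]
196 [((np.uint8(17), np.uint8(18), np.uint8(18)), [0.522, 0.15, 0.213]), ((np.uint8(26), np.uint8(29), np.uint8(28)), [0.532, 0.147, 0.21]), ((np.uint8(40), np.uint8(43), np.uint8(45)), [0.622, 0.352, -0.004])]
198 [((np.uint8(80), np.uint8(82), np.uint8(82)), [0.523, 0.154, 0.201]), ((np.uint8(90), np.uint8(93), np.uint8(91)), [0.531, 0.147, 0.204]), ((np.uint8(42), np.uint8(44), np.uint8(47)), [0.618, 0.343, -0.003])]
200 [((np.uint8(41), np.uint8(43), np.uint8(44)), [0.523, 0.157, 0.19]), ((np.uint8(78), np.uint8(81), np.uint8(80)), [0.531, 0.147, 0.195]), ((np.uint8(35), np.uint8(40), np.uint8(41)), [0.614, 0.333, -0.002])]
202 [((np.uint8(39), np.uint8(42), np.uint
[... 964 characters left out ...]
8(247), np.uint8(122), np.uint8(46)), [0.543, 0.156, 0.143])]
212 [((np.uint8(168), np.uint8(74), np.uint8(23)), [0.519, 0.157, 0.145]), ((np.uint8(229), np.uint8(111), np.uint8(41)), [0.53, 0.154, 0.143]), ((np.uint8(187), np.uint8(82), np.uint8(24)), [0.54, 0.149, 0.143])]
214 [((np.uint8(121), np.uint8(51), np.uint8(16)), [0.519, 0.158, 0.136]), ((np.uint8(145), np.uint8(65), np.uint8(23)), [0.527, 0.147, 0.142]), ((np.uint8(111), np.uint8(49), np.uint8(15)), [0.54, 0.152, 0.132])]
216 [((np.uint8(32), np.uint8(17), np.uint8(11)), [0.521, 0.166, 0.12]), ((np.uint8(144), np.uint8(68), np.uint8(25)), [0.527, 0.149, 0.133]), ((np.uint8(23), np.uint8(15), np.uint8(17)), [0.54, 0.153, 0.123])]
```

View pics/s3.png

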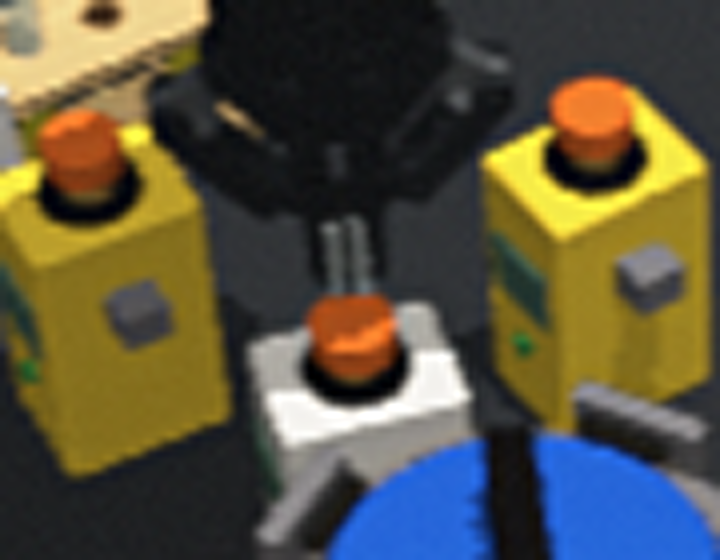

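```bash
python3 - <<'E'
from h import *
for n in('side','top'):
    K,D,R,t=cam(n)
    for p in [(.528,.1505,.1375),(.528,.1505,.16),(.528,.1505,.1645),(.528,.1505,.17),(.532,.161,.144),(.532,.161,.137)]:
        x,_=cv2.projectPoints(np.array([p]),cv2.Rodrigues(R)[0],t,K,D);print(n,p,x.ravel().round(1))
E
```

```text
side (0.528, 0.1505, 0.1375) [274.  214.3]
side (0.528, 0.1505, 0.16) [273.5 208.7]
side (0.528, 0.1505, 0.1645) [273.3 207.6]
side (0.528, 0.1505, 0.17) [273.2 206.2]
side (0.532, 0.161, 0.144) [273.6 209.9]
side (0.532, 0.161, 0.137) [273.8 211.6]
top (0.528, 0.1505, 0.1375) [262.  265.4]
top (0.528, 0.1505, 0.16) [261.2 264.5]
top (0.528, 0.1505, 0.1645) [261.  264.3]
top (0.528, 0.1505, 0.17) [260.8 264.1]
top (0.532, 0.161, 0.144) [257.7 263.6]
top (0.532, 0.161, 0.137) [258.  263.9]
```

```bash
python3 - <<'E'
from h import *
n='side';K,D,R,t=cam(n)
for p in [(.3006,.6039,.201),(.3006,.6039,.223),(.3006,.6039,.245)]:
    x,_=cv2.projectPoints(np.array([p]),cv2.Rodrigues(R)[0],t,K,D);print(n,p,x.ravel().round(1))
im=np.load('side0_i.npy');d=np.load('side0_d.npy');W=cloud(n,d)
cv2.imwrite('pics/g0.png',cv2.resize(im[80:140,100:170,::-1],None,fx=8,fy=8,interpolation=cv2.INTER_CUBIC))
for v in range(90,134,3):
    row=[(u,W[v,u].round(3).tolist()) for u in range(120,156) if W[v,u,2]>.05]
    if row: print(v,row[0],row[len(row)//2],row[-1])
# now
im,d=robot.get_image('side');W=cloud('side',d)
print('now')
for v in range(170,210,2):
    row=[(u,W[v,u].round(3).tolist()) for u in range(240,305) if W[v,u,2]>.155]
    if row: print(v,row[0],row[len(row)//2],row[-1])
E
```

```text
side (0.3006, 0.6039, 0.201) [147.1 132.8]
side (0.3006, 0.6039, 0.223) [145.2 127. ]
side (0.3006, 0.6039, 0.245) [143.3 121. ]
90 (120, [0.265, 0.59, 0.371]) (133, [0.297, 0.57, 0.372]) (146, [0.342, 0.664, 0.307])
93 (121, [0.265, 0.587, 0.363]) (134, [0.297, 0.565, 0.365]) (147, [0.341, 0.654, 0.303])
96 (126, [0.274, 0.574, 0.357]) (137, [0.304, 0.582, 0.344]) (147, [0.339, 0.656, 0.292])
99 (127, [0.275, 0.597, 0.334]) (137, [0.301, 0.58, 0.336]) (147, [0.335, 0.645, 0.289])
102 (128, [0.275, 0.592, 0.327]) (138, [0.3, 0.572, 0.331]) (147, [0.331, 0.638, 0.283])
105 (125, [0.262, 0.551, 0.345]) (137, [0.295, 0.57, 0.324]) (148, [0.332, 0.645, 0.268])
108 (125, [0.259, 0.544, 0.34]) (139, [0.297, 0.566, 0.315]) (149, [0.332, 0.643, 0.258])
111 (126, [0.259, 0.546, 0.329]) (138, [0.291, 0.558, 0.312]) (150, [0.333, 0.646, 0.245])
114 (127, [0.259, 0.546, 0.319]) (133, [0.274, 0.541, 0.317]) (140, [0.295, 0.566, 0.296])
117 (128, [0.259, 0.544, 0.31]) (134, [0.275, 0.559, 0.295]) (140, [0.292, 0.56, 0.29])
120 (129, [0.258, 0.54, 0.303]) (135, [0.274, 0.537, 0.299]) (140, [0.288, 
[... 1287 characters left out ...]
0.488, 0.164, 0.23]) (270, [0.522, 0.148, 0.229]) (285, [0.562, 0.138, 0.22])
194 (259, [0.494, 0.158, 0.225]) (271, [0.526, 0.152, 0.217]) (283, [0.557, 0.142, 0.211])
196 (261, [0.5, 0.161, 0.214]) (269, [0.52, 0.152, 0.212]) (277, [0.541, 0.149, 0.205])
198 (269, [0.521, 0.157, 0.2]) (273, [0.53, 0.15, 0.202]) (277, [0.542, 0.152, 0.194])
200 (269, [0.521, 0.159, 0.19]) (273, [0.53, 0.152, 0.192]) (277, [0.543, 0.155, 0.184])
202 (269, [0.519, 0.157, 0.185]) (273, [0.528, 0.148, 0.189]) (277, [0.541, 0.151, 0.18])
204 (269, [0.519, 0.158, 0.176]) (273, [0.528, 0.15, 0.179]) (276, [0.537, 0.15, 0.176])
206 (271, [0.523, 0.154, 0.17]) (273, [0.527, 0.149, 0.172]) (275, [0.533, 0.149, 0.17])
```

View pics/g0.png

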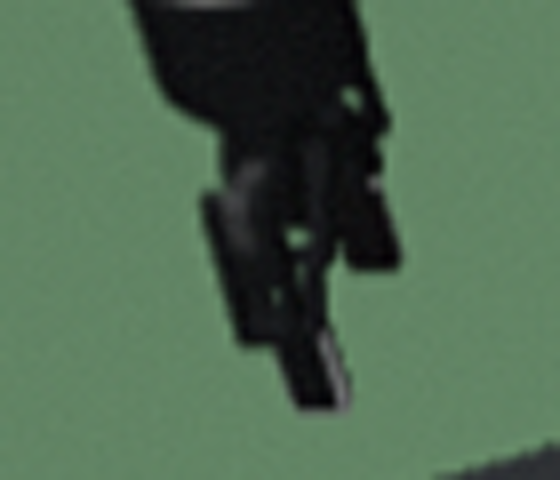

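The picture disagrees with the stated tool geometry. The shut fingertips are about 0.166 high while the TCP reads 0.1595, so the tips are about 7 mm behind the reported TCP, not 22 mm ahead. The horizontal position agrees. From here I'll go down by force feedback.

Call:
{"op": "move_arm", "data": {
  "steps": [0, 0, 0.03, 0, 0, 0, 0, 0, 0.06, 0, 0, 0, 0, 0, 0.09, 0, 0, 0, 0, 0, 0.12, 0, 0, 0, 0, 0, 0.15, 0, 0, 0]
}}

```text
clock: 5.75
eef_pos: [0.5321, 0.1609, 0.1443]
eef_rot: [-2.567, -1.812, 0.0]
wrist_force: [-0.1, 0.6, -0.3]
grip_width: 0.0001
```

Call:
{"op": "move_arm", "data": {
  "steps": [0, 0, 0.02, 0, 0, 0, 0, 0, 0.04, 0, 0, 0, 0, 0, 0.05, 0, 0, 0, 0, 0, 0.05, 0, 0, 0]
}}

```text
clock: 6.15
eef_pos: [0.5321, 0.1609, 0.1395]
eef_rot: [-2.567, -1.812, 0.0]
wrist_force: [0.5, 0.3, 0.3]
grip_width: 0.0
```

Call:
{"op": "move_arm", "data": {
  "steps": [0, 0, 0.01, 0, 0, 0, 0, 0, 0.02, 0, 0, 0, 0, 0, 0.03, 0, 0, 0, 0, 0, 0.03, 0, 0, 0]
}}

```text
clock: 6.55
eef_pos: [0.5322, 0.161, 0.1366]
eef_rot: [-2.567, -1.812, 0.0]
wrist_force: [-0.0, -0.2, -0.8]
grip_width: -0.0
```

```bash
python3 - <<'E'
from h import *
im,d=robot.get_image('side');cv2.imwrite('pics/s4.png',cv2.resize(im[170:240,230:320,::-1],None,fx=8,fy=8,interpolation=cv2.INTER_CUBIC))
W=cloud('side',d)
for v in range(200,216,1): print(v,[ (im[v,u].tolist(),W[v,u].round(3).tolist()) for u in (270,273,276)])
E
```

```text
200 [([19, 20, 22], [0.521, 0.152, 0.196]), ([16, 17, 18], [0.532, 0.157, 0.187]), ([17, 20, 21], [0.537, 0.148, 0.192])]
201 [([14, 16, 17], [0.522, 0.154, 0.19]), ([19, 19, 20], [0.529, 0.15, 0.19]), ([17, 19, 20], [0.537, 0.147, 0.189])]
202 [([22, 23, 24], [0.519, 0.149, 0.192]), ([24, 26, 25], [0.53, 0.155, 0.182]), ([18, 19, 20], [0.536, 0.147, 0.186])]
203 [([17, 19, 21], [0.518, 0.147, 0.19]), ([60, 61, 60], [0.529, 0.151, 0.182]), ([35, 36, 38], [0.535, 0.145, 0.184])]
204 [([27, 31, 31], [0.521, 0.155, 0.178]), ([49, 51, 50], [0.528, 0.151, 0.179]), ([42, 43, 45], [0.537, 0.152, 0.173])]
205 [([20, 22, 22], [0.521, 0.155, 0.174]), ([49, 52, 49], [0.528, 0.15, 0.175]), ([51, 53, 52], [0.537, 0.15, 0.171])]
206 [([18, 18, 20], [0.522, 0.159, 0.166]), ([51, 55, 54], [0.527, 0.15, 0.171]), ([55, 58, 57], [0.537, 0.153, 0.164])]
207 [([18, 21, 23], [0.521, 0.159, 0.163]), ([66, 68, 67], [0.527, 0.15, 0.167]), ([68, 71, 70], [0.537, 0.152, 0.162])]
208 [([17, 21, 22], [0.522, 0.162, 0.155]), ([65, 68, 67], [0.528, 0.153, 0.161]), ([66, 71, 70], [0.536, 0.152, 0.158])]
209 [([17, 
[... 151 characters left out ...]
, ([66, 72, 71], [0.526, 0.15, 0.156]), ([110, 95, 85], [0.535, 0.151, 0.151])]
211 [([136, 61, 19], [0.522, 0.164, 0.142]), ([68, 77, 79], [0.525, 0.148, 0.154]), ([139, 102, 83], [0.537, 0.156, 0.142])]
212 [([171, 75, 21], [0.519, 0.156, 0.146]), ([86, 77, 77], [0.526, 0.151, 0.148]), ([193, 112, 63], [0.535, 0.152, 0.142])]
213 [([142, 61, 17], [0.518, 0.154, 0.145]), ([175, 79, 32], [0.527, 0.155, 0.14]), ([230, 113, 42], [0.534, 0.149, 0.141])]
214 [([118, 50, 13], [0.518, 0.157, 0.138]), ([131, 59, 18], [0.525, 0.15, 0.141]), ([152, 69, 24], [0.533, 0.147, 0.139])]
215 [([95, 42, 16], [0.517, 0.155, 0.136]), ([143, 63, 22], [0.525, 0.15, 0.137]), ([132, 58, 19], [0.533, 0.15, 0.133])]
```

View pics/s4.png

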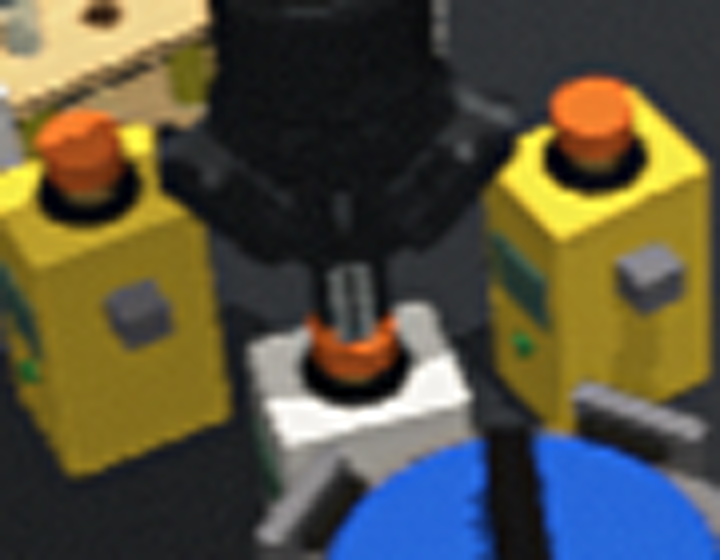

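The fingertips (about 345,337 in the crop) are almost on the plug's top. I'll continue in small steps.

Call:
{"op": "move_arm", "data": {
  "steps": [0, 0, 0.01, 0, 0, 0, 0, 0, 0.02, 0, 0, 0, 0, 0, 0.03, 0, 0, 0, 0, 0, 0.03, 0, 0, 0]
}}

```text
clock: 7.0
eef_pos: [0.5322, 0.161, 0.1335]
eef_rot: [2.567, 1.812, -0.0]
wrist_force: [0.1, -0.6, 1.6]
grip_width: -0.0003
```

Call:
{"op": "move_arm", "data": {
  "steps": [0, 0, 0.01, 0, 0, 0, 0, 0, 0.02, 0, 0, 0, 0, 0, 0.02, 0, 0, 0]
}}

```text
clock: 7.3
eef_pos: [0.5322, 0.1609, 0.1315]
eef_rot: [2.566, 1.812, -0.0]
wrist_force: [1.0, -0.2, 0.8]
grip_width: 0.0002
```

Call:
{"op": "move_arm", "data": {
  "steps": [0, 0, 0.01, 0, 0, 0, 0, 0, 0.02, 0, 0, 0, 0, 0, 0.02, 0, 0, 0]
}}

```text
clock: 7.6
eef_pos: [0.5322, 0.161, 0.1295]
eef_rot: [2.566, 1.812, -0.0]
wrist_force: [1.5, 0.6, 0.7]
grip_width: 0.0003
```

Call:
{"op": "move_arm", "data": {
  "steps": [0, 0, 0.01, 0, 0, 0, 0, 0, 0.02, 0, 0, 0, 0, 0, 0.02, 0, 0, 0]
}}

```text
clock: 7.9
eef_pos: [0.5322, 0.1609, 0.1275]
eef_rot: [2.566, 1.812, -0.0]
wrist_force: [1.5, 0.9, 2.4]
grip_width: -0.0005
```

Call:
{"op": "move_arm", "data": {
  "steps": [0, 0, 0.01, 0, 0, 0, 0, 0, 0.02, 0, 0, 0, 0, 0, 0.02, 0, 0, 0]
}}

```text
clock: 8.2
eef_pos: [0.5324, 0.161, 0.1271]
eef_rot: [-2.566, -1.811, -0.001]
wrist_force: [-10.5, -2.8, 33.4]
grip_width: 0.0001
```

```bash
python3 - <<'E'
from h import *
print(robot.state()['wrist_force'])
im,d=robot.get_image('side');cv2.imwrite('pics/s5.png',cv2.resize(im[170:240,230:320,::-1],None,fx=8,fy=8,interpolation=cv2.INTER_CUBIC))
print(robot.state()['wrist_force'])
E
```

```text
[-10.4905552   -2.76044273  33.41463763]
[-11.07854004  -3.61949021  34.09025718]
```

View pics/s5.png

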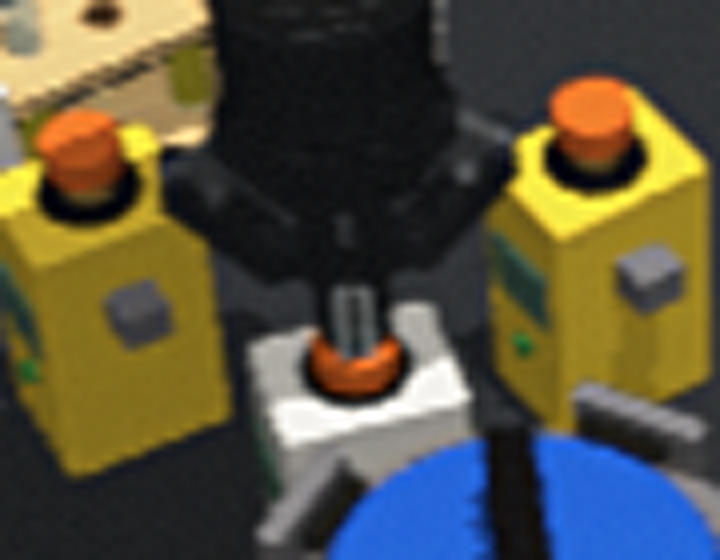

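The force jumped to 33 N at TCP z 0.127, which puts the tip at about 0.135. That matches the plug's stop. I'll back off and check the plug height.

Call:
{"op": "move_arm", "data": {
  "steps": [0, 0, -0.03, 0, 0, 0, 0, 0, -0.1, 0, 0, 0, 0, 0, -0.3, 0, 0, 0, 0, 0, -0.6, 0, 0, 0, 0, 0, -0.9, 0, 0, 0]
}}

```text
clock: 8.75
eef_pos: [0.5318, 0.1607, 0.2165]
eef_rot: [2.567, 1.811, -0.002]
wrist_force: [0.6, 0.1, 0.1]
grip_width: -0.0001
```

```bash
python3 - <<'E'
from h import *
print(robot.state()['wrist_force'])
im,d=robot.get_image('side');cv2.imwrite('pics/s6.png',cv2.resize(im[170:240,230:320,::-1],None,fx=8,fy=8,interpolation=cv2.INTER_CUBIC))
i0=np.load('side0_i.npy');d0=np.load('side0_d.npy')
for I,Dp in((i0,d0),(im,d)):
    W=cloud('side',Dp);s=I.astype(int);v,u=np.mgrid[0:480,0:640]
    for nm,b in (('plug',(262,200,290,224)),('yL',(232,180,250,197)),('yR',(296,176,314,193))):
        m=(u>=b[0])&(u<=b[2])&(v>=b[1])&(v<=b[3])&(s[...,0]>120)&(s[...,0]-s[...,1]>60)&(s[...,0]-s[...,2]>80)
        P=W[m&(abs(W[...,2]-.14)<.02)]
        print(nm,m.sum(),'rows',np.nonzero(m)[0].min(),np.nonzero(m)[0].max(),'upper-half z',np.sort(P[:,2])[len(P)//3:].mean().round(4), 'brightest', )
        top=m&(s[...,0]>195);Q=W[top];print('  top face',top.sum(),np.nanmedian(Q,0).round(4))
E
```

```text
[0.56842554 0.12886118 0.06850013]
plug 92 rows 206 216 upper-half z 0.1437 brightest
  top face 62 [0.5324 0.1615 0.1431]
yL 81 rows 184 193 upper-half z 0.1462 brightest
  top face 58 [0.4819 0.2953 0.146 ]
yR 81 rows 180 189 upper-half z 0.1463 brightest
  top face 57 [0.6577 0.2203 0.1461]
plug 88 rows 209 218 upper-half z 0.134 brightest
  top face 49 [0.5335 0.1615 0.1329]
yL 71 rows 184 193 upper-half z 0.1468 brightest
  top face 0 [nan nan nan]
yR 81 rows 180 189 upper-half z 0.1463 brightest
  top face 57 [0.6578 0.2207 0.1455]
  return np.nanmean(a, axis, out=out, keepdims=keepdims)
```

View pics/s6.png

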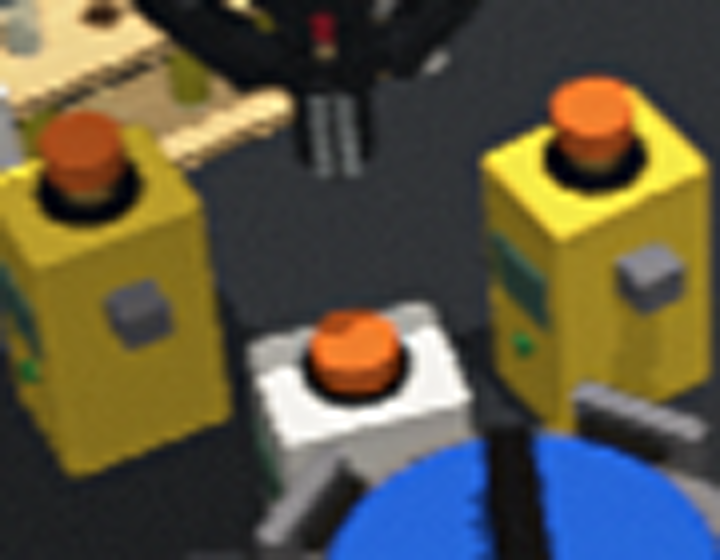

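The plug's top now reads 0.133, down 10 mm, and it stopped hard at 33 N, so it is home. Closed tips are therefore at TCP z + 0.008. Next is moving over the lid with the gripper open.

```bash
python3 go.py .535 .0325 .2165 -19.5
```

```text
shift [-1.209  0.441  0.045] turn [ 0.006 -0.007 -0.003]
pos [0.534  0.1612 0.2212] yaw y -19.6 tilt z [ 0.0042  0.0021 -1.    ] q7 [-0.84  0.25  0.52  1.9  -0.15  1.02 -0.6 ] F [2.8 1.4 6.6] w -0.0001 t 8.8
```

Call:
{"op": "move_arm", "data": {
  "steps": [-0.2, 0.08, 0, 0, 0, 0, -0.4, 0.15, 0, 0, 0, 0, -0.6, 0.22, 0, 0, 0, 0, -0.8, 0.3, 0, 0, 0, 0, -1, 0.37, 0, 0, 0, 0],
  "hand": -1
}}

```text
clock: 9.3
eef_pos: [0.5335, 0.0534, 0.2156]
eef_rot: [2.566, 1.812, -0.0]
wrist_force: [-0.3, 0.3, 0.1]
grip_width: 0.0722
```

Call:
{"op": "move_arm", "data": {
  "steps": [-0.1, 0.035, 0, 0, 0, 0, -0.2, 0.07, 0, 0, 0, 0, -0.2, 0.07, 0, 0, 0, 0]
}}

```text
clock: 9.6
eef_pos: [0.5335, 0.0323, 0.2157]
eef_rot: [2.567, 1.81, -0.0]
wrist_force: [0.1, 0.2, -0.4]
grip_width: 0.0851
```

```bash
python3 go.py .535 .0325 .16 -19.5; python3 - <<'E'
from h import *
im,d=robot.get_image('side');cv2.imwrite('pics/s7.png',cv2.resize(im[170:280,240:360,::-1],None,fx=6,fy=5.4,interpolation=cv2.INTER_CUBIC))
E
```

```text
shift [0.007 0.014 0.557] turn [ 0.     0.    -0.004]
pos [0.5335 0.0323 0.2157] yaw y -19.63 tilt z [ 0.e+00 -2.e-04 -1.e+00] q7 [-0.68  0.22  0.58  1.96 -0.15  1.   -0.37] F [ 0.1  0.2 -0.4] w 0.0851 t 9.6
```

View pics/s7.png

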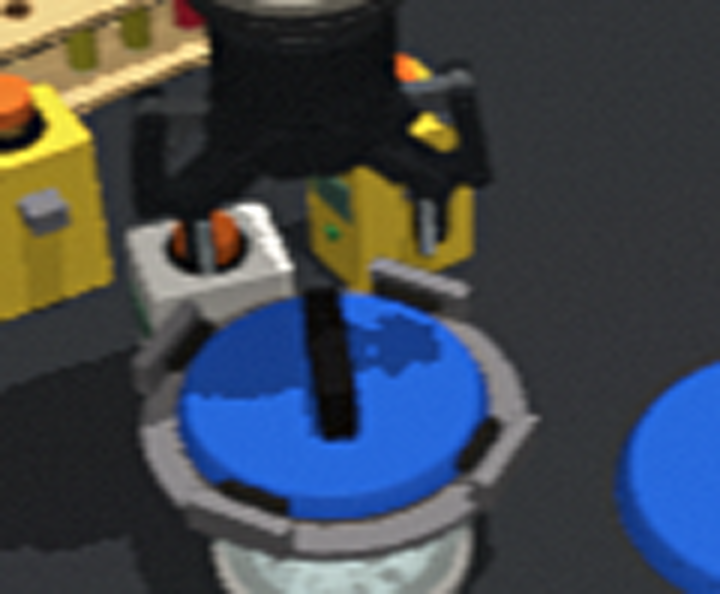

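The open fingers straddle the grip line, at crop x of about 205 and 430, with the grip at about 325.

Call:
{"op": "move_arm", "data": {
  "steps": [0, 0.01, 0.13, 0, 0, 0, 0.007, 0.014, 0.26, 0, 0, 0, 0.007, 0.014, 0.39, 0, 0, 0, 0.007, 0.014, 0.52, 0, 0, 0, 0.007, 0.014, 0.58, 0, 0, 0]
}}

```text
clock: 10.15
eef_pos: [0.5342, 0.0334, 0.1557]
eef_rot: [-2.566, -1.812, 0.004]
wrist_force: [-0.6, 0.7, -0.1]
grip_width: 0.0853
```

Call:
{"op": "move_arm", "data": {
  "steps": [0, 0, 0.05, 0, 0, 0, 0, 0, 0.1, 0, 0, 0, 0, 0, 0.15, 0, 0, 0, 0, 0, 0.2, 0, 0, 0, 0, 0, 0.2, 0, 0, 0]
}}

```text
clock: 10.65
eef_pos: [0.5348, 0.0333, 0.1371]
eef_rot: [-2.566, -1.812, 0.001]
wrist_force: [0.2, 0.6, 0.4]
grip_width: 0.0852
```

```bash
python3 go.py .535 .0325 .13 -19.5; python3 - <<'E'
from h import *
im,d=robot.get_image('side');cv2.imwrite('pics/s8.png',cv2.resize(im[170:280,240:360,::-1],None,fx=6,fy=5.4,interpolation=cv2.INTER_CUBIC))
E
```

```text
shift [-0.007  0.005  0.071] turn [-0.001  0.001 -0.002]
pos [0.5348 0.0333 0.1371] yaw y -19.56 tilt z [-7.e-04 -2.e-04 -1.e+00] q7 [-0.63  0.33  0.54  2.03 -0.23  0.84 -0.3 ] F [0.2 0.6 0.4] w 0.0852 t 10.65
```

View pics/s8.png

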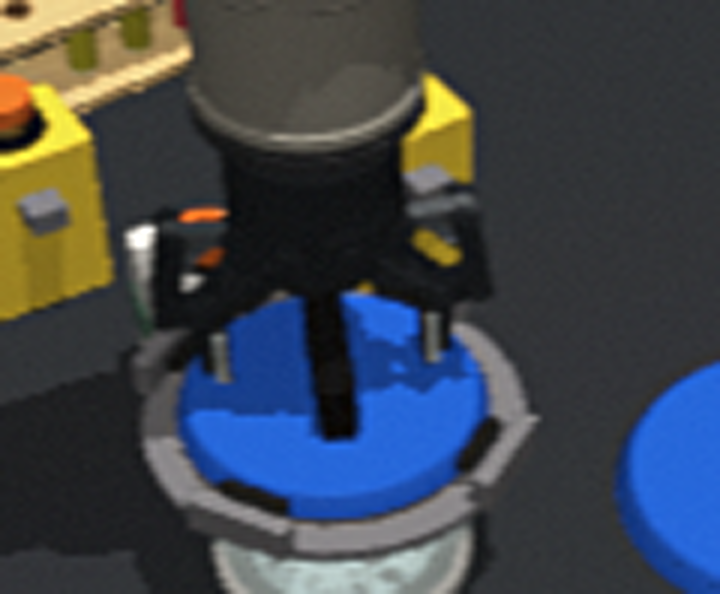

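The fingers straddle the grip symmetrically, with tips at about (220,378) and (433,358). I'll go down another 6 mm and close.

Call:
{"op": "move_arm", "data": {
  "steps": [-0.007, 0.005, 0.03, 0, 0, 0, -0.007, 0.005, 0.06, 0, 0, 0, -0.007, 0.005, 0.06, 0, 0, 0]
}}

```text
clock: 11.0
eef_pos: [0.5351, 0.0325, 0.1313]
eef_rot: [-2.567, -1.812, 0.001]
wrist_force: [-0.1, -1.0, -0.7]
grip_width: 0.085
```

Call:
{"op": "move_arm", "data": {
  "steps": [0, 0, 0, 0, 0, 0, 0, 0, 0, 0, 0, 0, 0, 0, 0, 0, 0, 0, 0, 0, 0, 0, 0, 0, 0, 0, 0, 0, 0, 0],
  "hand": 1,
  "newtons": 80
}}

```text
clock: 11.5
eef_pos: [0.5355, 0.0325, 0.1319]
eef_rot: [2.566, 1.812, 0.001]
wrist_force: [0.3, -0.5, -1.7]
grip_width: 0.0173
```

Call:
{"op": "move_arm", "data": {
  "steps": [0, 0, 0, 0, 0, 0, 0, 0, 0, 0, 0, 0, 0, 0, 0, 0, 0, 0, 0, 0, 0, 0, 0, 0, 0, 0, 0, 0, 0, 0]
}}

```text
clock: 12.0
eef_pos: [0.5355, 0.0325, 0.1319]
eef_rot: [2.566, 1.812, 0.001]
wrist_force: [-0.5, -0.9, 5.0]
grip_width: 0.0169
```

```bash
python3 go.py .535 .0325 .13 -19.5; python3 - <<'E'
from h import *
im,d=robot.get_image('side');cv2.imwrite('pics/s9.png',cv2.resize(im[170:280,240:360,::-1],None,fx=6,fy=5.4,interpolation=cv2.INTER_CUBIC))
E
```

```text
shift [-0.002 -0.004  0.019] turn [ 0.001 -0.001 -0.002]
pos [0.5355 0.0325 0.1319] yaw y -19.56 tilt z [ 5.e-04  2.e-04 -1.e+00] q7 [-0.62  0.34  0.54  2.03 -0.24  0.83 -0.29] F [-0.5 -0.9  5. ] w 0.0169 t 12.0
```

View pics/s9.png

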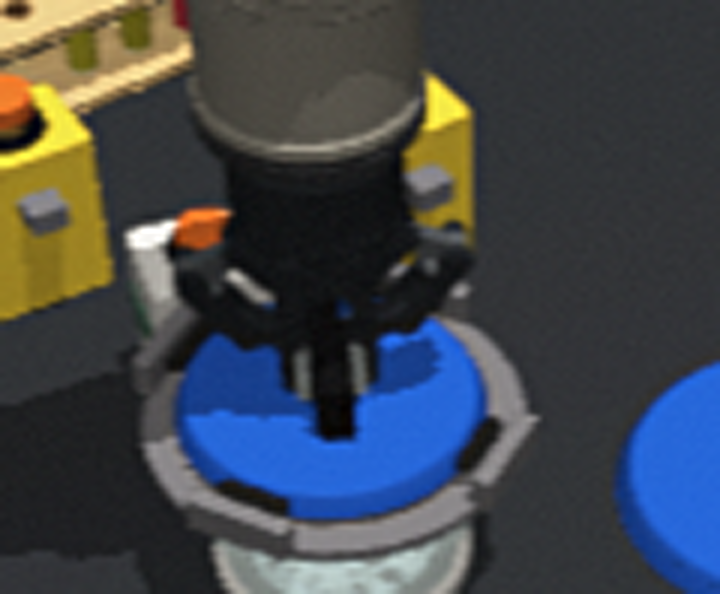

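Gripped: the opening reads 17 mm on the 18 mm block. Now a slow lift.

Call:
{"op": "move_arm", "data": {
  "steps": [0, 0, -0.01, 0, 0, 0, 0, 0, -0.02, 0, 0, 0, 0, 0, -0.03, 0, 0, 0, 0, 0, -0.04, 0, 0, 0, 0, 0, -0.05, 0, 0, 0]
}}

```text
clock: 12.55
eef_pos: [0.5354, 0.0325, 0.1367]
eef_rot: [2.566, 1.812, 0.0]
wrist_force: [3.0, -0.7, -7.1]
grip_width: 0.0167
```

Call:
{"op": "move_arm", "data": {
  "steps": [0, 0, -0.005, 0, 0, 0, 0, 0, -0.01, 0, 0, 0, 0, 0, -0.015, 0, 0, 0, 0, 0, -0.02, 0, 0, 0, 0, 0, -0.025, 0, 0, 0]
}}

```text
clock: 13.05
eef_pos: [0.535, 0.0324, 0.139]
eef_rot: [-2.566, -1.812, 0.001]
wrist_force: [2.7, -0.4, -10.1]
grip_width: 0.0171
```

Call:
{"op": "move_arm", "data": {
  "steps": [0, 0, -0.005, 0, 0, 0, 0, 0, -0.01, 0, 0, 0, 0, 0, -0.015, 0, 0, 0, 0, 0, -0.02, 0, 0, 0, 0, 0, -0.025, 0, 0, 0]
}}

```text
clock: 13.55
eef_pos: [0.5349, 0.0326, 0.1415]
eef_rot: [-2.566, -1.812, 0.001]
wrist_force: [0.3, -0.5, -11.1]
grip_width: 0.0167
```

Call:
{"op": "move_arm", "data": {
  "steps": [0, 0, -0.005, 0, 0, 0, 0, 0, -0.01, 0, 0, 0, 0, 0, -0.015, 0, 0, 0, 0, 0, -0.02, 0, 0, 0, 0, 0, -0.025, 0, 0, 0]
}}

```text
clock: 14.05
eef_pos: [0.5355, 0.0325, 0.1444]
eef_rot: [2.566, 1.812, 0.001]
wrist_force: [0.3, -1.7, -4.4]
grip_width: 0.0175
```

Call:
{"op": "move_arm", "data": {
  "steps": [0, 0, -0.015, 0, 0, 0, 0, 0, -0.03, 0, 0, 0, 0, 0, -0.05, 0, 0, 0, 0, 0, -0.07, 0, 0, 0, 0, 0, -0.09, 0, 0, 0]
}}

```text
clock: 14.55
eef_pos: [0.5352, 0.0326, 0.1533]
eef_rot: [-2.566, -1.812, 0.0]
wrist_force: [-0.3, -0.4, -2.1]
grip_width: 0.0169
```

Call:
{"op": "move_arm", "data": {
  "steps": [0, 0, -0.02, 0, 0, 0, 0, 0, -0.04, 0, 0, 0, 0, 0, -0.06, 0, 0, 0, 0, 0, -0.08, 0, 0, 0, 0, 0, -0.085, 0, 0, 0]
}}

```text
clock: 15.05
eef_pos: [0.5353, 0.0325, 0.1619]
eef_rot: [2.566, 1.812, 0.0]
wrist_force: [0.2, 0.0, -3.5]
grip_width: 0.0172
```

```bash
python3 go.py .535 .0325 .162 -19.5; python3 - <<'E'
from h import *
a=[]
for n in ('side','top'):
    im,d=robot.get_image(n);np.save(f'{n}9_i.npy',im);np.save(f'{n}9_d.npy',d)
    c=im[150:300,230:380] if n=='side' else im[190:340,230:380];a.append(c)
    for tag,I,D_ in(('0',np.load(f'{n}0_i.npy'),np.load(f'{n}0_d.npy')),('now',im,d)):
        W=cloud(n,D_);H=cv2.cvtColor(I,cv2.COLOR_RGB2HSV).astype(int);v,u=np.mgrid[0:480,0:640]
        b=(264,195,332,266) if n=='side' else (270,225,345,300)
        m=(u>=b[0])&(u<=b[2])&(v>=b[1])&(v<=b[3])&(H[...,0]>100)&(H[...,0]<125)&(H[...,1]>150)&(H[...,2]>60)
        m=cv2.erode(m.astype(np.uint8),np.ones((3,3)))>0
        P=W[m];P=P[np.isfinite(P[:,0])]
        for _ in range(6):
            A=np.c_[P[:,:2]-[.535,.0325],np.ones(len(P))];k=np.linalg.lstsq(A,P[:,2],rcond=None)[0];r=P[:,2]-A@k;P=P[abs(r)<max(.003,2*r.std())]
        print(n,tag,len(P),'z at centre',k[2].round(4),'tilt deg',np.degrees(k[:2]).round(2),'ctr',((P.min(0)+P.max(0))/2).round(3))
cv2.imwrite('pics/f1.png',cv2.resize(cv2.hconcat(a),None,fx=2.6,fy=2.6,interpolation=cv2.INTER_CUBIC)[...,::-1])
E
```

```text
shift [-0.001 -0.003 -0.001] turn [ 0.    -0.    -0.002]
pos [0.5353 0.0325 0.1619] yaw y -19.56 tilt z [ 2.e-04  1.e-04 -1.e+00] q7 [-0.64  0.3   0.56  2.   -0.2   0.89 -0.32] F [ 0.2  0.  -3.5] w 0.0172 t 15.05
side 0 1052 z at centre 0.1328 tilt deg [-0.04  0.09] ctr [0.533 0.029 0.133]
side now 904 z at centre 0.1628 tilt deg [0.19 0.53] ctr [0.532 0.025 0.163]
top 0 1496 z at centre 0.1343 tilt deg [-0.09 -0.29] ctr [0.536 0.032 0.134]
  ret = _var(a, axis=axis, dtype=dtype, out=out, ddof=ddof,
  arrmean = um.true_divide(arrmean, div, out=arrmean,
  ret = ret.dtype.type(ret / rcount)
Traceback (most recent call last):
ValueError: zero-size array to reduction operation minimum which has no identity
```

The side depth shows the lid up 30.0 mm and level to about 0.5°. I'll hold for half a second, then look again.

Call:
{"op": "move_arm", "data": {
  "steps": [0, 0, 0, 0, 0, 0, 0, 0, 0, 0, 0, 0, 0, 0, 0, 0, 0, 0, 0, 0, 0, 0, 0, 0, 0, 0, 0, 0, 0, 0]
}}

```text
clock: 15.65
eef_pos: [0.5353, 0.0325, 0.1616]
eef_rot: [2.567, 1.812, -0.0]
wrist_force: [-0.0, 0.2, -2.8]
grip_width: 0.017
```

```bash
python3 - <<'E'
from h import *
im,d=robot.get_image('side');cv2.imwrite('pics/f2.png',cv2.resize(im[150:300,220:380,::-1],None,fx=4.5,fy=4,interpolation=cv2.INTER_CUBIC))
W=cloud('side',d);H=cv2.cvtColor(im,cv2.COLOR_RGB2HSV).astype(int);v,u=np.mgrid[0:480,0:640]
m=(u>=264)&(u<=332)&(v>=195)&(v<=266)&(H[...,0]>100)&(H[...,0]<125)&(H[...,1]>150)&(H[...,2]>60)&(abs(W[...,2]-.163)<.006)
print(np.median(W[m],0),robot.state()['clock'])
E
```

```text
[0.51791947 0.01268955 0.1623162 ] 15.7
```

View pics/f2.png

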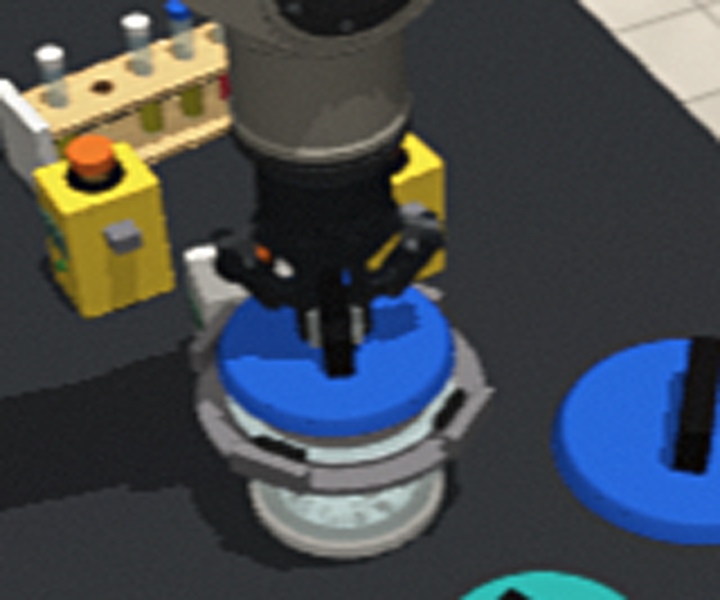

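The lid hangs level above the jar (lid centre about 335,360 in the crop), with a visible gap to the collar and no slip. I'm handing in.

```bash
python3 -c "
from rig import robot
print(robot.sign_off())"
```

```text
the job is handed in; nothing more can be done
None
```

I pressed the orange plug home first, then lifted the blue lid. The arm was holding it level over the jar, about 30 mm above its seat, when I handed in at about 15.7 s.

**Plug:** It stopped hard at about 33 N. Its top then measured 0.133 m, down 10 mm from the start. Home is 0.135 m, and the cameras are good to about 2 mm.

**Lid:**
- I gripped it at 80 N and raised it about 0.5 mm per step through the seal.
- The highest pull I read was 11 N, just under the stated 12–18 N peak, but I only sampled it every 0.5 s.
- The seal gave without a visible jump: the tool moved only as commanded, within about a millimetre.
- The last side-camera measurements showed the lid 30 mm up and tilted about 0.5°. The grip opening was steady at 17 mm over a further half-second hold.

**Disagreements and gaps:**
- **Fingertip position:** The fingertips were about 30 mm farther back along the tool than stated. I worked from camera and force readings instead.
- **Plug force:** While the plug was moving I read only about 1–2 N, not the stated 5–7 N. At the stop there was also about 11 N sideways.
- **Final top view:** The check from the top camera failed with a script error, so the final lid check rests on the side camera.
- **Rack, beaker and bottle:** I never moved near the beaker or the bottle, and passed above the rack. I did not measure their positions again afterwards.

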